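Load the polarimeter and set its analyser

ROBOT

A 7-joint arm with a two-finger parallel gripper is mounted at the origin on the work surface. World frame = base frame: x ahead of the robot, y to its left, z up, the work surface at z = 0. Lengths are in m, angles in degrees, forces in N, time in s.
With the tool pointing down it reaches from about 0.35 to 0.9 m from the base axis. Payload 8.1 kg.
Tool frame: the origin (TCP) lies at the very end of the fingers, on their centre line; the grasp point (between the pads) lies 19 mm behind it (hold_point_z is the distance from the TCP to the grasp point, in m); z points along the fingers, y is the direction in which the jaws open and shut (so a half turn about z gives the same grasp; the last joint's range is limited). The gripper opens to 85 mm and grips with 20 to 120 N. Pads are 22 mm wide; open, the fingers measure 114 mm over their backs; the gripper's body (76 mm by 85 mm) begins 54 mm behind the grasp point. The pads swing forward as they close: fully open they stand 13 mm farther back than shut.
Start: joints at [-82.999, 24.895, 1.432, 90.138, -0.665, 64.973, -4.303], TCP at [0.139, 0.609, 0.231] pointing down, gripper open.
Joint ranges: [-149.89, 149.89], [-25.12, 119.58], [-72.63, 75.52], [4.76, 147.25], [-75.54, 255.54], [6.69, 114.76], [-157.13, 157.13]. Speed limits (degrees/s): [127.2, 127.2, 172.46, 172.46, 180, 180, 180].

INTERFACE

Orientations are given as a 3x3 rotation matrix whose columns are the frame's x, y, z axes.
In Python, from bench import observe, snapshot, sign_off, outline_of, tip_of, hold_point_z gives the robot as it stands.
- The arm moves only by the tool drive_tool, never from a script. Its argument "deltas" is a list that holds one entry, the list of rows, each a list of 5 numbers: the opening, from -1 (shut) to 1 (fully open), then the shift along the tool's x, y, z in cm, then the turn about the tool's z in degrees. A call has 1 to 5 rows; each row is the pose to reach, as a shift and turn from the pose commanded when the call began, along the tool's axes at that moment; what a row does not reach only later rows make up. A row lasts 1/8 s, in which the tool goes at most 62.5 mm and 10.7 degrees, less where a joint would pass 70% of its speed; a pose out of reach is approached as far as the arm can. A call with a gripper value outside its range is refused whole. The fingers move at their own pace and stop on an object; "squeeze" is the grip in N (left out, the last holds). Time passes only in rows, so rows that repeat a pose let the fingers close. It gives the time, the measured TCP pose, the force and the opening at its end, in the units of the state.
- observe(): the state, without advancing time (a new reading comes with each control period).
- snapshot(name): name is "scene" or "top" or "wrist"; returns a dict with "pixels" (480x640x3 uint8, red, green, blue), "range_z" (480x640 float32, m along the optical axis (not along the pixel's ray), 0 where there is no reading), "fx", "fy", "cx", "cy" (pixels), "R" (3x3) and "t" (3): a world point X has camera coordinates R X + t; the wrist camera has in their place "tool_from_camera" (4x4, takes a point from camera to tool coordinates, whose origin is the TCP and whose axes are the flange's). Camera axes: x right, y down, z forward; pixel columns grow to the right and rows downward; lengths in m; the calibration is good to about 2 mm. A picture is of the moment at which its call begins: read the wrist's pose just before it.
- sign_off(): hands the job in, once; it reports no verdict.
Trained networks look in the newest picture that a camera, given by its name, has taken for a name from the list of things; names that differ only in an ending like _2 or _b are one class to them, and where a whole thing is asked for, a point or a joint stands for the part that bears it (a point fixed in the world has none). Each returns a list of dicts, best first, with "score" (0 to 1); they miss things now and then, are a little off and sometimes report something else, mostly with a low value. They report only what shows in the picture. A call takes as long as a camera call. They do not tell look-alikes from the thing itself.
- outline_of(target, camera): "pixels" (480x640 bool, what is visible of it) and "uv" ([column, row] in pixels, amid what is visible of it).
- tip_of(target, camera): "uv" ([column, row] in pixels: a listed point, or the origin of a listed thing).
The state is a dict: "clock": time; "joints": joint angles; "qvel": joint speeds; "tau": joint torques, N m; "ee_pos": TCP position; "eef_rot": TCP orientation; "contact_force": force on the tool from outside, world axes, zero at the start; "moment": the same for the moment, N m; "finger_gap": finger opening in m.
Only numpy, scipy, OpenCV 4.12 (cv2) and the standard library are available. Lean on these libraries where they do the work, as an engineer would, in place of code of your own. Each camera call takes 0.05 s, during which the arm holds its last target. There are 200 camera calls.

TASK

Take the longest of the three glass cells out of the rack and lay it gently in the polarimeter's open measuring chamber, flat on the bed between the two guide lips, then slide the chamber cover fully shut. Last, turn the analyser dial until its scale reads 40 degrees against the index line, and leave the other cells and everything else on the bench where they stand.

Things in the scene. Friction and masses are not known exactly. Their poses are not given: they have to be found in the camera images.
- cell_c (a point): Centre of the longest cell: a glass block with a square aluminium plate at each end, 56 mm long (its x axis), 24 mm wide (y), 30 mm high (z), about 80 g, loose. In the chamber its ends are enclosed, so to go in it must be held across its 24 mm width; in the rack it can be held only by its ends: put it down on the mat in between and take it anew. Do not let it fall more than a few mm.
- cell: The same longest cell; origin at the centre of its underside, axes as cell_c.
- bed (a point): Centre of the chamber bed, on the surface where the cell finally lies (cell centre 15 mm above), long axis along y, either way round; axes as polarimeter. The bed is 34 mm above the bench, 34 mm wide in x, 14 mm above the pocket floor; along each side runs a guide lip 4 mm high, 3 mm thick, 28 mm apart inside, so keep fingertips over 5 mm above the bed.
- polarimeter: Fixed white housing 130 mm in x, 320 mm in y, top 70 mm above the bench; z up, origin on the bench, 30 mm to the -y side of the chamber centre. The chamber is a pocket open above, 60 mm long in y between solid ends that reach the housing's top, 100 mm in x, at the middle; the cover lies to its +y side, the dial to its -y side.
- cover (a joint): Sliding chamber cover, m: 0 fully shut over the chamber, 0.08 fully open; starts open. It opens towards the polarimeter's +y, slides stiffly (about 1.2 N) and stays where left.
- cover_grip (a point): On the black upright ridge on top of the cover, 4 mm below the ridge's top, half-way along it. The ridge is 12 mm thick (along the polarimeter's y), 44 mm long (along x) and rises 26 mm above the cover plate; the plate is 118 mm by 74 mm, its top 22 mm below this point. Axes as polarimeter. To shut, take it towards -y.
- dial (a joint): Analyser dial, rad: the scale reading against the index line (40 degrees is 0.698). Grows when the dial is turned anticlockwise seen from above. Starts between 95 and 150 degrees; stops just below 0 and just above 180. Turning takes about 0.06 N m; it stays where left.
- dial_grip (a point): On the dial's vertical axis, 8 mm below the top of its black grip bar, 130 mm to the -y side of the chamber centre. The dial is an aluminium disc 100 mm across, its face 20 mm below this point; the bar on it is 14 mm thick, 56 mm long, 28 mm high. The frame turns with the dial: the bar lies along its y, +y points to the scale's zero mark, x is across the bar, z up.
- zero_mark (a point): The scale's zero, on the disc's rim, 46 mm from the axis: the longest, broadest black line with a round dot at its inner end, at the end of the bar that has a white line on top. From it the scale runs clockwise seen from above over half the rim: a line every 10 degrees, short thin ones between at the fives, longer ones at 90 and 180.
- index (a point): Inner end of the index line, a black line 30 mm long on the housing just outside the disc, on its chamber (+y) side, 54 mm from the dial's axis. The dial reads 40 when the fourth ten-degree line from zero meets it.
- mat_c (a point): Centre of the top of a flat black rubber mat, fixed, 110 mm (x) by 100 mm (y), top 4 mm above the bench: a clear place to put the cell down.
- rack: Grey plastic cell rack, fixed, 52 mm (its x) by 126 mm (y) by 36 mm high; origin centre of the underside. Three bays along x, 38 mm apart in y, open at both ends, each with one cell in no set order, lying along x, underside 6 mm above the bench. The walls are as high as the cells, 1.2 mm beside them; the longest cell sticks out 2 mm at each end.
- cell_mid_c (a point): Centre of the middle cell, 40 mm long, otherwise like the longest; to be left in the rack.
- cell_short_c (a point): Centre of the shortest cell, 28 mm long; to be left in the rack.
- amber_bottle: Bystander: amber bottle, 56 mm across, 120 mm high; origin centre of underside.
- beaker: Bystander: glass beaker, 64 mm across, 80 mm high; origin centre of underside.
- jar: Bystander: white jar, 48 mm across, 60 mm high; origin centre of underside.
- driver: Bystander: screwdriver lying, 160 mm long along x.
- weight: Bystander: brass weight, 32 mm across, 35 mm high; origin centre of underside.
- dish: Bystander: white dish, 80 mm across, 18 mm high; origin centre of underside.
Not all that is in view belongs to the job. Leave any turquoise look-alike of the cell alone.

How it is judged:
By the outcome, as a careful person would: the job done as asked, in the order asked, and still so for the second after the job is handed in, with the robot touching nothing.
It also fails if it takes over 64 s, if anything falls off the work surface, if the arm or the gripper's body presses on something with over 40 N, if the wrist force passes 120 N, or if a joint passes its speed limit or range.

## Working session

There is one attempt and no reset: what is moved stays moved. The work goes in short steps, Python scripts to look and compute and a tool call to move; the robot and the scene stay as the last step left them, time stands still between calls to the robot, and variables do not carry over. Pictures are saved under pics/ and viewed, about 8 in all and at most 12, crops included, and the job is handed in when it is done.

Besides the shell and the picture viewer there is one more tool, called after "Call:" by a JSON object that holds its "fn" and its "kwargs". drive_tool: Moves the arm, as the interface text tells. Its arguments: {"type":"object","properties":{"deltas":{"type":"array"},"squeeze":{"type":"number"}},"required":["deltas"]}

```bash
mkdir -p pics; ls; cat > h.py <<'E'
import numpy as np, cv2
from bench import observe, snapshot, sign_off, outline_of, tip_of, hold_point_z
def snap(cam,name=None):
    o=observe(); s=snapshot(cam)
    if cam=="wrist":
        T=np.eye(4);T[:3,:3]=o["eef_rot"];T[:3,3]=o["ee_pos"]
        W=T@np.array(s["tool_from_camera"])
    else:
        W=np.eye(4);R=np.array(s["R"]);W[:3,:3]=R.T;W[:3,3]=-R.T@np.array(s["t"])
    s["W"]=W
    if name: cv2.imwrite("pics/"+name,s["pixels"][:,:,::-1])
    return s
def ray(s,uv):
    d=np.array([(uv[0]-s["cx"])/s["fx"],(uv[1]-s["cy"])/s["fy"],1.]);return s["W"][:3,:3]@d,s["W"][:3,3]
def atz(s,uv,z):
    d,c=ray(s,uv);return c+d*(z-c[2])/d[2]
def dep(s,uv):
    u,v=int(round(uv[0])),int(round(uv[1]))
    p=s["range_z"][max(0,v-1):v+2,max(0,u-1):u+2];p=p[p>0]
    d,c=ray(s,uv);return c+d*np.median(p) if len(p) else None
def proj(s,X):
    p=np.linalg.inv(s["W"])@np.append(X,1);return p[0]/p[2]*s["fx"]+s["cx"],p[1]/p[2]*s["fy"]+s["cy"]
def cloud(s):
    v,u=np.mgrid[:480,:640];z=s["range_z"]
    P=np.stack([(u-s["cx"])/s["fx"]*z,(v-s["cy"])/s["fy"]*z,z],-1)
    return P@s["W"][:3,:3].T+s["W"][:3,3]
E
python3 - <<'E'
from h import *
np.set_printoptions(precision=3,suppress=True)
o=observe();print(o["ee_pos"],o["eef_rot"],o["finger_gap"],hold_point_z if not callable(hold_point_z) else hold_point_z())
for c in("top","scene"):
    s=snap(c,c+"0.png");print(c,s["W"][:3,3])
    for t in["cell_c","cell","bed","polarimeter","cover_grip","dial_grip","zero_mark","index","mat_c","rack","cell_mid_c","cell_short_c","amber_bottle","beaker","jar","driver","weight","dish"]:
        for r in tip_of(t,c)[:2]:
            print(t,round(r["score"],2),np.round(r["uv"]),dep(s,np.clip(r["uv"],0,[639,479])))
E
```

```text
pics
[0.139 0.609 0.231] [[-0.975  0.223 -0.   ]
 [ 0.223  0.975 -0.002]
 [-0.    -0.002 -1.   ]] 0.08538322031990121 0.0187
top [ 0.491 -0.025  1.104]
cell_c 0.93 [152. 317.] [0.423 0.36  0.03 ]
cell_c 0.84 [191. 269.] [0.52  0.277 0.035]
cell 0.93 [152. 317.] [0.423 0.36  0.03 ]
cell 0.84 [191. 269.] [0.52  0.277 0.035]
bed 0.63 [471. 232.] [ 0.576 -0.276  0.109]
bed 0.56 [400. 243.] [ 0.563 -0.15   0.034]
polarimeter 0.57 [413. 245.] [ 0.558 -0.176  0.035]
cover_grip 0.94 [362. 246.] [ 0.554 -0.068  0.103]
cover_grip 0.75 [154. 263.] [0.533 0.352 0.037]
dial_grip 0.88 [472. 233.] [ 0.575 -0.278  0.109]
dial_grip 0.37 [398. 244.] [ 0.56  -0.144  0.035]
zero_mark 0.77 [483. 255.] [ 0.533 -0.305  0.078]
index 0.9 [438. 238.] [ 0.568 -0.219  0.071]
index 0.59 [399. 246.] [ 0.557 -0.147  0.035]
mat_c 0.59 [257. 282.] [0.489 0.148 0.005]
rack 0.97 [174. 267.] [0.524 0.313 0.035]
cell_mid_c 0.7 [154. 262.] [0.535 0.353 0.035]
cell_mid_c 0.29 [365. 244.] [ 0.557 -0.074  0.102]
cell_short_c 0.68 [256. 283.] [0.488 0.151 0.003]
cell_short_c 0.64 [171. 267.] [0.523 0.317 0.036]
amber_bottle 
[... 947 characters left out ...]
 [ 0.574 -0.279  0.107]
index 0.74 [215. 252.] [ 0.559 -0.228  0.07 ]
mat_c 0.65 [392. 274.] [0.48  0.15  0.003]
mat_c 0.52 [379. 355.] [0.83  0.151 0.08 ]
rack 0.83 [471. 297.] [0.542 0.318 0.008]
cell_mid_c 0.72 [346. 257.] [0.437 0.042 0.007]
cell_mid_c 0.49 [491. 295.] [0.552 0.355 0.025]
cell_short_c 0.53 [475. 289.] [0.543 0.323 0.029]
amber_bottle 0.97 [380. 354.] [0.826 0.151 0.08 ]
beaker 0.77 [470. 357.] [0.732 0.31  0.013]
beaker 0.5 [283. 245.] [ 0.52  -0.086  0.078]
jar 0.59 [316. 248.] [ 0.412 -0.034  0.008]
jar 0.32 [377. 353.] [0.824 0.146 0.08 ]
driver 0.54 [144. 257.] [ 0.507 -0.425 -0.   ]
weight 0.8 [344. 256.] [0.438 0.037 0.009]
dish 0.93 [302. 346.] [0.796 0.011 0.048]
```

View pics/top0.png

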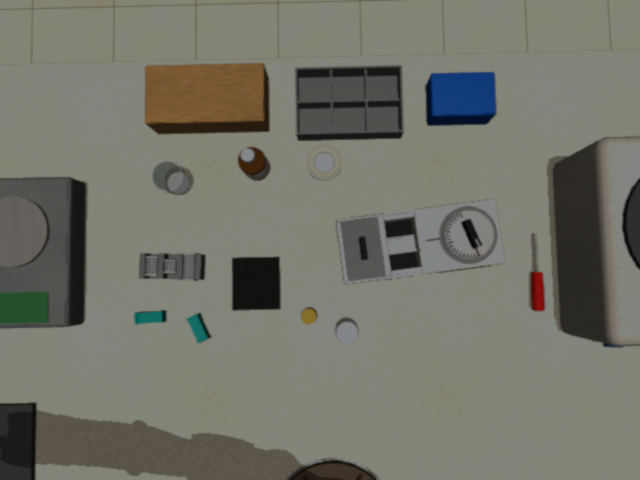

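```bash
python3 - <<'E'
from h import *
np.set_printoptions(precision=3,suppress=True)
s=snap("top");P=cloud(s);px=s["pixels"];
cv2.imwrite("pics/crop_rack.png",cv2.resize(px[220:350,110:230,::-1],None,fx=5,fy=4.5,interpolation=cv2.INTER_CUBIC)[:,:600])
def rect(m,n):
    (c,sz,a)=cv2.minAreaRect(P[m][:,:2].astype(np.float32));print(n,np.array(c),np.array(sz),a,m.sum())
x,y,z=P[...,0],P[...,1],P[...,2]
rect((z>.066)&(z<.074)&(y<0)&(x>.4)&(x<.75),"house top")
rect((z>.077)&(z<.085)&(y<-.0)&(y>-.2),"cover plate")
rect((z>.098)&(y<-.0)&(y>-.15)&(x>.45)&(x<.7),"ridge")
rect((z>.102)&(y<-.2)&(x>.45)&(x<.7),"dialbar")
rect((z>.031)&(z<.04)&(x>.45)&(x<.6)&(y>.22)&(y<.42),"rack")
rect((px.max(-1)<60)&(x>.4)&(x<.6)&(y>.06)&(y<.23)&(z<.01),"mat")
rect((z>.03)&(z<.038)&(y<-.11)&(y>-.2)&(x>.5)&(x<.62),"bed")
E
```

```text
house top [ 0.565 -0.247] [0.456 0.321] 89.10831451416016 4811
cover plate [ 0.551 -0.079] [0.122 0.091] 8.290075302124023 1204
ridge [ 0.527 -0.059] [0.03  0.095] 63.927093505859375 1353
dialbar [ 0.581 -0.397] [0.269 0.253] 86.51531219482422 9828
rack [0.525 0.321] [0.129 0.055] 88.53546142578125 1329
mat [0.487 0.15 ] [0.107 0.098] 0.16987794637680054 2388
bed [ 0.562 -0.152] [0.096 0.057] 6.13925838470459 436
```

The top view shows the rack at about (172,266), with its rightmost cell (193,266) looking longest. The mat is at (256,283), the cover ridge at (362,247), the bed at (400,244) and the dial at (472,234). Two turquoise look-alikes are at (150,317) and (198,328). Next I move above the rack, with the jaws turning to world x.

Call:
{"fn": "drive_tool", "kwargs": {"deltas": [[[1,-6,-2.5,0,10],[1,-12,-5,0,20],[1,-18,-7.5,0,30],[1,-23,-10,0,40],[1,-28,-12.5,0,50]]]}}

```text
clock: 2.58
ee_pos: [0.3862, 0.4233, 0.2316]
eef_rot: [[-0.45, 0.893, 0.001], [0.893, 0.45, 0.001], [0.0, 0.001, -1.0]]
contact_force: [0.5, 0.9, 0.1]
finger_gap: 0.0856
```

Call:
{"fn": "drive_tool", "kwargs": {"deltas": [[[1,-5,2.6,0,9],[1,-10,5.2,0,18],[1,-15.5,7.8,0,27],[1,-15.5,7.8,0,27]]]}}

```text
clock: 3.08
ee_pos: [0.5288, 0.3173, 0.2316]
eef_rot: [[0.008, 1.0, 0.003], [1.0, -0.008, -0.002], [-0.002, 0.003, -1.0]]
contact_force: [-1.2, -0.1, 0.4]
finger_gap: 0.0851
```

```bash
python3 - <<'E'
from h import *
np.set_printoptions(precision=4,suppress=True)
s=snap("wrist","w1.png");P=cloud(s);x,y,z=P[...,0],P[...,1],P[...,2]
np.savez("w1.npz",P=P,px=s["pixels"],W=s["W"])
print(observe()["ee_pos"],s["W"],s["fx"])
m=(z>.030)&(z<.042)&(x>.45)&(x<.6)&(y>.22)&(y<.42)
print(cv2.minAreaRect(P[m][:,:2].astype(np.float32)),m.sum())
for t in("cell_c","cell_mid_c","cell_short_c"):
    for r in tip_of(t,"wrist")[:3]: print(t,round(r["score"],2),np.round(r["uv"]),atz(s,r["uv"],.021))
E
```

```text
[0.5263 0.3203 0.2313] [[ 1.     -0.0081 -0.0006  0.528 ]
 [-0.0079 -0.9598 -0.2804  0.3885]
 [ 0.0017  0.2804 -0.9599  0.3735]
 [ 0.      0.      0.      1.    ]] 352.7717099030154
((0.5253164172172546, 0.32202228903770447), (0.12581558525562286, 0.05532234534621239), 87.63336181640625) 5615
cell_c 0.92 [311. 240.] [0.5201 0.2883 0.021 ]
cell_c 0.84 [216. 160.] [0.4291 0.37   0.021 ]
cell_c 0.77 [200. 258.] [0.4023 0.2687 0.021 ]
cell_mid_c 0.74 [317. 169.] [0.5268 0.3602 0.021 ]
cell_short_c 0.91 [320. 206.] [0.5297 0.3236 0.021 ]
```

View pics/w1.png

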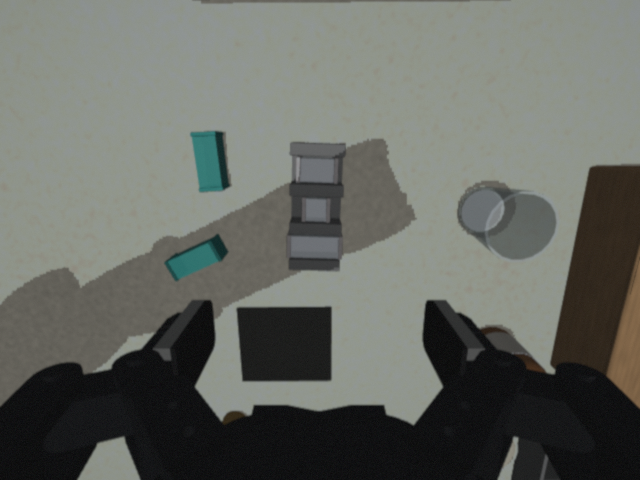

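The wrist view shows the longest cell in the bottom bay at (316,246), sticking out a little on the left. The shortest is in the middle at (316,209) and the mid-length one on top at (317,168). I'll measure the longest cell precisely from the depth data.

```bash
python3 - <<'E'
from h import *
np.set_printoptions(precision=4,suppress=True)
d=np.load("w1.npz");P=d["P"];x,y,z=P[...,0],P[...,1],P[...,2]
ok=(z>.028)&(z<.045)
for v in range(140,275,6):
    u=np.where(ok[v,270:370])[0]+270
    if len(u)>8: a,b=P[v,u[0]],P[v,u[-1]];print(v,a,b,(a+b)[0]/2,np.median(P[v,u,2]))
for u in (300,316,332): print(u,[ (v,round(float(z[v,u]),4)) for v in range(225,275,4)])
m=(x>.43)&(x<.56)&(y>.05)&(y<.22)&(z<.012)&(d["px"].max(-1)<45)
print(cv2.minAreaRect(P[m][:,:2].astype(np.float32)))
E
```

```text
146 [0.5023 0.3826 0.0364] [0.5531 0.3822 0.0346] 0.5277218392134047 0.035713274199386635
152 [0.502  0.3772 0.0348] [0.5532 0.3768 0.0354] 0.5275821741308884 0.035505908916372425
158 [0.5075 0.3717 0.0349] [0.5459 0.3713 0.0327] 0.526677882989824 0.03309636457979975
164 [0.5073 0.3663 0.0351] [0.5468 0.3659 0.0338] 0.5270726651717011 0.0346118676024241
170 [0.5072 0.3607 0.0347] [0.5457 0.3606 0.0375] 0.5264419900903587 0.03466657773057508
176 [0.5071 0.3552 0.0352] [0.5459 0.3548 0.0344] 0.52648549532312 0.03485941490701397
182 [0.5069 0.3495 0.0352] [0.546  0.3491 0.0343] 0.5264351656679089 0.034767066337382524
188 [0.5011 0.344  0.0363] [0.5517 0.3434 0.0349] 0.5264119457949747 0.035511063034189605
194 [0.4999 0.3382 0.0353] [0.5517 0.3378 0.0355] 0.5258188235903417 0.03568544175638505
200 [0.5123 0.3324 0.0361] [0.5393 0.3321 0.0358] 0.5257733818083163 0.034655731890385455
206 [0.5122 0.3267 0.0371] [0.5393 0.3261 0.0352] 0.5257495797530131 0.03487587694038702
212 [0.512  0.3205 0.0355] [0.5383 0.3205 0.0364] 0.5251471903316185 0.03456358207705351
218 [0.5118 0.3144 0.0346] [0.5
[... 778 characters left out ...]
25, 0.0362), (229, 0.0353), (233, 0.0348), (237, 0.0331), (241, 0.0353), (245, 0.0347), (249, 0.0341), (253, 0.0352), (257, 0.0346), (261, 0.0357), (265, 0.0362), (269, 0.036), (273, -0.0011)]
316 [(225, 0.0354), (229, 0.0359), (233, 0.0364), (237, 0.0334), (241, 0.0357), (245, 0.0357), (249, 0.0354), (253, 0.0327), (257, 0.0356), (261, 0.0365), (265, 0.0353), (269, 0.0369), (273, 0.0007)]
332 [(225, 0.0361), (229, 0.0346), (233, 0.0342), (237, 0.0334), (241, 0.0349), (245, 0.0352), (249, 0.0352), (253, 0.0343), (257, 0.0341), (261, 0.0357), (265, 0.0363), (269, 0.0364), (273, 0.0011)]
((0.48612016439437866, 0.12605465948581696), (0.15278775990009308, 0.10786588490009308), 89.12950134277344)
```

Call:
{"fn": "drive_tool", "kwargs": {"deltas": [[[1,-3.6,-0.3,5,2],[1,-3.6,-0.3,11,2],[1,-3.6,-0.3,16,2],[1,-3.6,-0.3,19,2],[1,-3.6,-0.3,19,2]]], "squeeze": 20}}

```text
clock: 3.9
ee_pos: [0.519, 0.2872, 0.0394]
eef_rot: [[0.03, 1.0, -0.004], [1.0, -0.03, -0.002], [-0.002, -0.004, -1.0]]
contact_force: [-0.0, -0.5, -0.3]
finger_gap: 0.0853
```

```bash
python3 - <<'E'
from h import *
np.set_printoptions(precision=4,suppress=True)
s=snap("wrist","w2.png");o=observe();print(o["ee_pos"],o["eef_rot"])
E
```

```text
[0.5205 0.2875 0.0412] [[ 0.0307  0.9995 -0.0015]
 [ 0.9995 -0.0307 -0.0003]
 [-0.0004 -0.0015 -1.    ]]
```

View pics/w2.png

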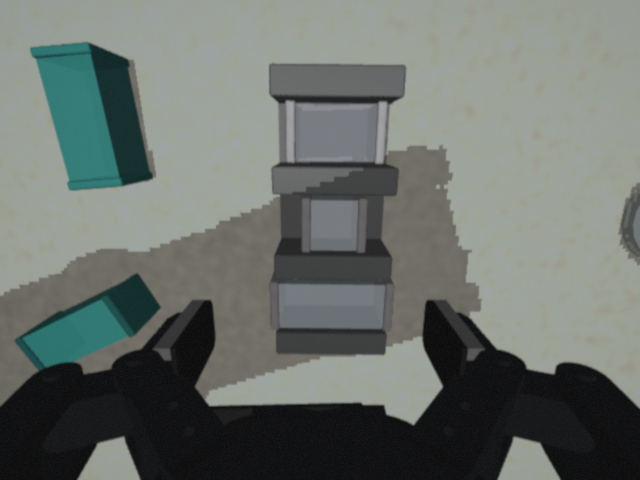

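The cell is centred near (332,305), about 12 px right of the jaw midline. I'll correct that from the depth data.

```bash
python3 - <<'E'
from h import *
np.set_printoptions(precision=4,suppress=True)
s=snap("wrist");o=observe();print(o["ee_pos"])
P=cloud(s);x,y,z=P[...,0],P[...,1],P[...,2];ok=(z>.03)&(z<.042)
for v in range(285,330,8):
    u=np.where(ok[v,255:410])[0]+255;a,b=P[v,u[0]],P[v,u[-1]];print(v,u[0],u[-1],a,b,(a+b)[0]/2)
for u in(300,330,360):
    v=np.where(ok[:,u])[0];print(u,P[v[-1],u],s["range_z"][280:345:8,u])
for uv in((333,279),(333,330),(333,352)): print(uv,atz(s,uv,.036))
E
```

```text
[0.5215 0.2877 0.0422]
285 267 389 [0.4963 0.296  0.0352] [0.5514 0.2947 0.0358] 0.5238575882502707
293 267 389 [0.496  0.2919 0.0347] [0.5517 0.2903 0.0349] 0.5238201345864806
301 268 388 [0.4963 0.2882 0.0354] [0.551  0.287  0.0363] 0.5236464602599897
309 268 387 [0.4958 0.2837 0.0346] [0.5508 0.2826 0.0355] 0.523329822091391
317 268 387 [0.4957 0.28   0.0353] [0.5509 0.2787 0.0359] 0.5232593797296012
325 268 386 [0.4953 0.2755 0.0348] [0.5504 0.2748 0.0363] 0.522841852657367
300 [0.5097 0.261  0.0354] [0.1636 0.1617 0.1607 0.1624 0.1646 0.1665 0.169  0.1669 0.1675]
330 [0.5241 0.2606 0.0354] [0.1636 0.1611 0.1617 0.1623 0.1647 0.1654 0.1682 0.1672 0.1681]
360 [0.5384 0.2599 0.0358] [0.1644 0.1604 0.1625 0.1626 0.1632 0.1657 0.17   0.1662 0.1678]
(333, 279) [0.5262 0.2984 0.036 ]
(333, 330) [0.5257 0.2727 0.036 ]
(333, 352) [0.5255 0.261  0.036 ]
```

Call:
{"fn": "drive_tool", "kwargs": {"deltas": [[[1,-0.2,0.2,1.5,0],[1,-0.2,0.2,3.0,0],[1,-0.2,0.2,3.3,0],[0.3,-0.2,0.2,3.3,0],[0.0,-0.2,0.2,3.3,0]]], "squeeze": 30}}

```text
clock: 4.62
ee_pos: [0.5239, 0.2847, 0.0087]
eef_rot: [[0.033, 0.999, 0.001], [0.999, -0.033, 0.0], [0.0, 0.001, -1.0]]
contact_force: [1.0, 0.7, -1.4]
finger_gap: 0.0556
```

Call:
{"fn": "drive_tool", "kwargs": {"deltas": [[[-0.2,0,0,0,0],[-0.4,0,0,0,0],[-0.4,0,0,0,0]]], "squeeze": 30}}

```text
clock: 5.0
ee_pos: [0.5238, 0.2847, 0.0087]
eef_rot: [[0.033, 0.999, 0.001], [0.999, -0.033, 0.0], [0.0, 0.001, -1.0]]
contact_force: [0.1, 0.2, 4.0]
finger_gap: 0.0553
```

Call:
{"fn": "drive_tool", "kwargs": {"deltas": [[[-0.4,0,0,-0.5,0],[-0.4,0,0,-2,0],[-0.4,0,0,-4,0],[-0.4,-1.5,0,-6,0],[-0.4,-5,-1,-6.5,-8]]]}}

```text
clock: 5.62
ee_pos: [0.5132, 0.2352, 0.0755]
eef_rot: [[-0.111, 0.994, 0.003], [0.994, 0.111, 0.001], [0.001, 0.004, -1.0]]
contact_force: [-0.0, -2.0, -0.8]
finger_gap: 0.0552
```

Call:
{"fn": "drive_tool", "kwargs": {"deltas": [[[-0.4,-3,-1,0,-10],[-0.4,-6,-2.5,0,-20],[-0.4,-8.2,-3.5,0,-30],[-0.4,-8.2,-3.5,0,-40],[-0.4,-8.2,-3.5,0.5,-50]]]}}

```text
clock: 6.25
ee_pos: [0.4861, 0.1479, 0.0696]
eef_rot: [[-0.832, 0.554, 0.002], [0.554, 0.832, -0.0], [-0.001, 0.001, -1.0]]
contact_force: [-0.9, 0.1, -0.7]
finger_gap: 0.0557
```

Call:
{"fn": "drive_tool", "kwargs": {"deltas": [[[-0.4,0,0,0.5,-10],[-0.4,0,0,1.5,-20],[-0.4,0,0,3,-30],[-0.4,0,0,4,-39],[-0.4,0,0,4,-39]]]}}

```text
clock: 6.88
ee_pos: [0.4856, 0.1481, 0.0285]
eef_rot: [[-0.996, -0.087, -0.001], [-0.087, 0.996, -0.001], [0.001, -0.001, -1.0]]
contact_force: [-0.0, -0.2, -1.1]
finger_gap: 0.0551
```

Call:
{"fn": "drive_tool", "kwargs": {"deltas": [[[-0.4,0,0,1,0],[-0.4,0,0,1.7,0],[-0.4,0,0,2.0,0],[-0.4,0,0,2.1,0],[-0.4,0,0,2.1,0]]]}}

```text
clock: 7.5
ee_pos: [0.4858, 0.1497, 0.0073]
eef_rot: [[-0.996, -0.089, -0.0], [-0.089, 0.996, -0.0], [0.0, -0.0, -1.0]]
contact_force: [0.5, -0.8, -1.3]
finger_gap: 0.0557
```

Call:
{"fn": "drive_tool", "kwargs": {"deltas": [[[-0.4,0,0,0.06,0],[0.6,0,0,0.06,0],[1,0,0,0.06,0],[1,0,0,-2,0],[1,0,0,-5,0]]]}}

```text
clock: 8.12
ee_pos: [0.4852, 0.1494, 0.0573]
eef_rot: [[-0.996, -0.089, -0.002], [-0.089, 0.996, -0.001], [0.002, -0.0, -1.0]]
contact_force: [0.4, 0.2, -0.1]
finger_gap: 0.0851
```

Call:
{"fn": "drive_tool", "kwargs": {"deltas": [[[1,0,0,-2,10],[1,0,0,-4,20],[1,0,0,-4,30],[1,0,0,-4,40],[1,0,0,-4,50]]]}}

```text
clock: 8.75
ee_pos: [0.4858, 0.1496, 0.0975]
eef_rot: [[-0.704, 0.71, 0.0], [0.71, 0.704, 0.0], [-0.0, 0.0, -1.0]]
contact_force: [0.3, 0.7, 1.4]
finger_gap: 0.0852
```

Call:
{"fn": "drive_tool", "kwargs": {"deltas": [[[1,0,0,0,10],[1,0,0,0,20],[1,0,0,0,30],[1,0,0,0,40],[1,0,0,0,40]]]}}

```text
clock: 9.38
ee_pos: [0.4857, 0.1498, 0.0973]
eef_rot: [[-0.09, 0.996, 0.0], [0.996, 0.09, -0.0], [-0.0, 0.0, -1.0]]
contact_force: [0.0, 0.4, 0.1]
finger_gap: 0.0855
```

```bash
python3 - <<'E'
from h import *
np.set_printoptions(precision=4,suppress=True)
s=snap("wrist","w3.png");o=observe();print(o["ee_pos"],o["eef_rot"],o["joints"])
P=cloud(s);x,y,z=P[...,0],P[...,1],P[...,2];m=(z>.028)&(z<.042)&(x>.43)&(x<.55)&(y>.09)&(y<.21)
n,l,st,c=cv2.connectedComponentsWithStats(m.astype(np.uint8));i=1+st[1:,4].argmax()
print(cv2.minAreaRect(P[l==i][:,:2].astype(np.float32)),np.median(z[l==i]),c[i])
s=snap("top");P=cloud(s);x,y,z=P[...,0],P[...,1],P[...,2];m=(z>.028)&(z<.042)&(x>.43)&(x<.55)&(y>.09)&(y<.21)
E
```

```text
[0.4857 0.1497 0.0973] [[-0.0933  0.9956  0.0001]
 [ 0.9956  0.0933 -0.0002]
 [-0.0002  0.0001 -1.    ]] [-37.423   24.0243  18.8167 116.2129 -11.4192  41.4776  -6.1771]
((0.4852840304374695, 0.1501021385192871), (0.023886054754257202, 0.056001849472522736), 4.968084335327148) 0.03264999014538779 [319.1854 256.3976]
```

View pics/w3.png

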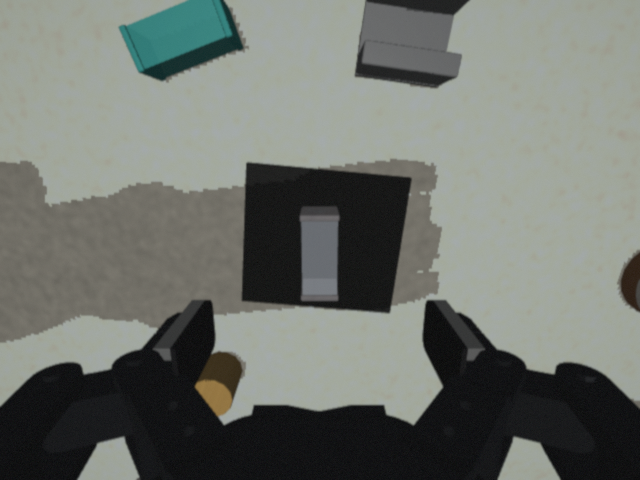

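The cell stands upright on the mat at (319,255), aligned and centred between the jaws. I'll grip it across its width.

Call:
{"fn": "drive_tool", "kwargs": {"deltas": [[[1,0,0,3,0],[0.4,0,0,6,0],[0,0,0,8,0],[-0.2,0,0,8.5,0],[-0.2,0,0,8.5,0]]]}}

```text
clock: 10.1
ee_pos: [0.4859, 0.1495, 0.0125]
eef_rot: [[-0.09, 0.996, -0.0], [0.996, 0.09, 0.0], [0.0, -0.0, -1.0]]
contact_force: [-0.1, 0.1, 0.6]
finger_gap: 0.0339
```

Call:
{"fn": "drive_tool", "kwargs": {"deltas": [[[-0.6,0,0,0,0],[-0.8,0,0,0,0],[-0.8,0,0,0,0],[-0.8,0,0,0,0]]], "squeeze": 30}}

```text
clock: 10.6
ee_pos: [0.4864, 0.1498, 0.0131]
eef_rot: [[-0.089, 0.996, 0.001], [0.996, 0.089, 0.001], [0.001, 0.001, -1.0]]
contact_force: [-1.0, -0.8, 6.3]
finger_gap: 0.0232
```

Call:
{"fn": "drive_tool", "kwargs": {"deltas": [[[-0.8,0,0,-1,0],[-0.8,0,0,-5,0],[-0.8,0,0,-10,0],[-0.8,-1,0,-15,0],[-0.8,-6,1,-16,0]]]}}

```text
clock: 11.22
ee_pos: [0.5024, 0.0938, 0.1761]
eef_rot: [[-0.096, 0.995, 0.005], [0.995, 0.096, 0.004], [0.003, 0.006, -1.0]]
contact_force: [1.5, -0.4, -1.1]
finger_gap: 0.0237
```

Call:
{"fn": "drive_tool", "kwargs": {"deltas": [[[-0.8,-6,1,0,0],[-0.8,-12,2,0,0],[-0.8,-18,3,0,0],[-0.8,-22,3.5,0,0],[-0.8,-22,3.5,0,0]]]}}

```text
clock: 11.85
ee_pos: [0.5553, -0.1297, 0.173]
eef_rot: [[-0.083, 0.997, 0.001], [0.997, 0.083, -0.002], [-0.002, 0.0, -1.0]]
contact_force: [-0.6, 0.3, -0.6]
finger_gap: 0.0234
```

```bash
python3 - <<'E'
from h import *
np.set_printoptions(precision=4,suppress=True)
s=snap("wrist","w4.png");o=observe();print(o["ee_pos"],o["eef_rot"],o["joints"])
P=cloud(s);np.savez("w4.npz",P=P,px=s["pixels"],W=s["W"],K=[s["fx"],s["fy"],s["cx"],s["cy"]])
x,y,z=P[...,0],P[...,1],P[...,2]
for n,a,b,y0,y1 in(("bed",.031,.0365,-.2,-.1),("plate",.078,.086,-.15,-.02),("ridge",.1,.112,-.12,-.02)):
    m=(z>a)&(z<b)&(x>.45)&(x<.68)&(y>y0)&(y<y1)
    k,l,st,c=cv2.connectedComponentsWithStats(m.astype(np.uint8))
    if k>1: i=1+st[1:,4].argmax();print(n,cv2.minAreaRect(P[l==i][:,:2].astype(np.float32)),np.median(z[l==i]),c[i],st[i])
for t in("bed","cover_grip","dial_grip","index"):
    for r in tip_of(t,"wrist")[:1]: print(t,round(r["score"],2),np.round(r["uv"]),dep(s,r["uv"]))
E
```

```text
[ 0.5552 -0.1269  0.1727] [[-0.086   0.9963  0.    ]
 [ 0.9963  0.086  -0.0004]
 [-0.0004 -0.     -1.    ]] [-11.0644  23.9993  25.581  103.8501 -12.3687  54.9013  24.6745]
bed ((0.5580787062644958, -0.13247807323932648), (0.02948928065598011, 0.010947924107313156), 4.964607238769531) 0.03361685604400433 [322.5303 233.0225] [305 227  37  13 445]
plate ((0.5407350063323975, -0.0648285523056984), (0.005294159986078739, 1.7512445992906578e-05), 6.165108680725098) 0.08261202286953742 [306. 148.] [302 148   9   1   9]
ridge ((0.5502467155456543, -0.0697387158870697), (0.04349508136510849, 0.011966508813202381), 6.447295665740967) 0.10234527999265923 [320.6853 158.5345] [ 284  148   74   22 1506]
bed 0.92 [320. 250.] [ 0.5526 -0.1015  0.1793]
cover_grip 0.95 [320. 157.] [ 0.5499 -0.0689  0.1028]
```

View pics/w4.png

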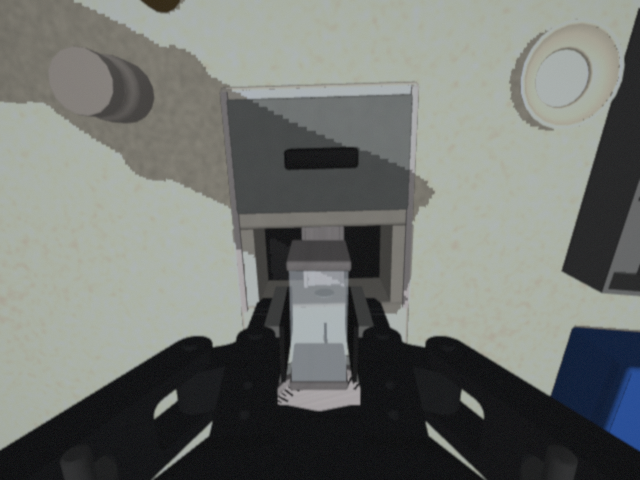

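The view shows the held cell at (320,310), the cover ridge at (320,158) and the bed strip at (322,233). The cell in hand gives a check on the camera's sideways bias.

```bash
python3 - <<'E'
from h import *
np.set_printoptions(precision=4,suppress=True)
d=np.load("w4.npz");P=d["P"];o=observe();px=d["px"].astype(int)
L=(P-o["ee_pos"])@np.array(o["eef_rot"])  # tool coords
for v in (250,260,360,375):
    print("cell",v,[(u,*(np.round(L[v,u]*1000,1))) for u in range(284,358,6)])
x,y,z=P[...,0],P[...,1],P[...,2]
for v in(228,232,236):
    print(v,[(u,int(z[v,u]*1000),px[v,u].sum()//3) for u in range(238,412,5)])
    u=[u for u in range(290,360) if .0305<z[v,u]<.0365];k=[u for u in range(285,360) if .0365<z[v,u]<.042];print("bed x",P[v,u[0]],P[v,u[-1]],"lip",P[v,k[0]],P[v,k[-1]] if k else 0)
E
```

```text
cell 250 [(284, np.float64(-27.9), np.float64(-32.3), np.float64(152.2)), (290, np.float64(21.9), np.float64(-13.2), np.float64(-5.4)), (296, np.float64(22.0), np.float64(-10.7), np.float64(-5.9)), (302, np.float64(22.3), np.float64(-8.2), np.float64(-6.8)), (308, np.float64(22.5), np.float64(-5.7), np.float64(-7.6)), (314, np.float64(22.5), np.float64(-3.3), np.float64(-7.6)), (320, np.float64(22.3), np.float64(-0.9), np.float64(-7.0)), (326, np.float64(22.2), np.float64(1.5), np.float64(-6.7)), (332, np.float64(22.1), np.float64(3.9), np.float64(-6.4)), (338, np.float64(22.2), np.float64(6.3), np.float64(-6.8)), (344, np.float64(22.3), np.float64(8.7), np.float64(-7.3)), (350, np.float64(-28.6), np.float64(25.6), np.float64(152.9)), (356, np.float64(-28.5), np.float64(30.8), np.float64(152.5))]
cell 260 [(284, np.float64(-37.8), np.float64(-32.8), np.float64(154.0)), (290, np.float64(22.4), np.float64(-12.0), np.float64(-19.4)), (296, np.float64(22.4), np.float64(-9.8), np.float64(-19.3)), (302, np.float64(22.5), np.float64(-7.6), np.float64(-19.6)), (308, np.float64(22.3), np.floa
[... 4502 characters left out ...]
(298, 20, np.int64(20)), (303, 38, np.int64(109)), (308, 33, np.int64(112)), (313, 32, np.int64(112)), (318, 34, np.int64(109)), (323, 33, np.int64(109)), (328, 33, np.int64(113)), (333, 33, np.int64(111)), (338, 34, np.int64(109)), (343, 37, np.int64(84)), (348, 20, np.int64(18)), (353, 19, np.int64(22)), (358, 20, np.int64(21)), (363, 20, np.int64(18)), (368, 18, np.int64(19)), (373, 20, np.int64(20)), (378, 18, np.int64(22)), (383, 35, np.int64(64)), (388, 55, np.int64(62)), (393, 70, np.int64(115)), (398, 69, np.int64(120)), (403, 70, np.int64(118)), (408, 72, np.int64(109))]
bed x [ 0.5443 -0.1362  0.0334] [ 0.5715 -0.134   0.0333] lip [ 0.5411 -0.1354  0.0374] [ 0.5744 -0.1325  0.038 ]
```

```bash
cat > inhand.py <<'E'
from h import *
np.set_printoptions(precision=4,suppress=True)
s=snap("wrist");o=observe();print(o["ee_pos"],o["eef_rot"][0])
W=s["W"];s2=dict(s);s2["W"]=np.array(s["tool_from_camera"]);L=cloud(s2);P=cloud(s)
m=(L[...,2]>-.023)&(L[...,2]<-.017)&(abs(L[...,1])<.02)&(abs(L[...,0])<.045)
k,l,st,c=cv2.connectedComponentsWithStats(m.astype(np.uint8));i=1+st[1:,4].argmax()
v=np.arange(240,400);rows=[]
q=L[l==i];print("held top, tool frame",q[:,0].min(),q[:,0].max(),cv2.minAreaRect(q[:,:2].astype(np.float32)))
z=P[...,2]
for v in(228,234,238):
    k=[u for u in range(285,360) if .0365<z[v,u]<.042];u=[u for u in range(290,360) if .0305<z[v,u]<.0365]
    print("lips mid",(P[v,k[0]]+P[v,k[-1]])/2,"bed mid",(P[v,u[0]]+P[v,u[-1]])/2,len(u))
m=(z>.1)&(z<.112)&(P[...,1]<-.02)&(P[...,1]>-.12)&(abs(P[...,0]-.55)<.05);k,l,st,c=cv2.connectedComponentsWithStats(m.astype(np.uint8));i=1+st[1:,4].argmax();print("ridge",cv2.minAreaRect(P[l==i][:,:2].astype(np.float32)))
col=z[200:232,285];print("pocket end",[tuple(P[v,320].round(4)) for v in range(204,232,3)])
E
python3 inhand.py
```

```text
[ 0.5555 -0.1237  0.1724] [-0.0915  0.9958 -0.0001]
held top, tool frame -0.027528835895925766 0.02894522941567594 ((0.0006910171359777451, -0.004234686493873596), (0.029966548085212708, 0.05646081641316414), 89.84235382080078)Traceback (most recent call last):
  File "inhand.py", line 12, in <module>
    print("lips mid",(P[v,k[0]]+P[v,k[-1]])/2,"bed mid",(P[v,u[0]]+P[v,u[-1]])/2,len(u))
                          ~^^^
IndexError: list index out of range
```

```bash
sed -i 's/^for v in(228,234,238)/for v in(233,238,243,248)/; s/^    print("lips/    if k and u: print("lips/' inhand.py; python3 inhand.py
```

```text
[ 0.5555 -0.1238  0.1724] [-0.0912  0.9958 -0.0001]
held top, tool frame -0.02728395139345674 0.02895062449859155 ((0.0008233804255723953, -0.004237637855112553), (0.030023470520973206, 0.05625109747052193), 89.89017486572266)
lips mid [ 0.5573 -0.1292  0.0372] bed mid [ 0.5577 -0.1296  0.0355] 35
ridge ((0.5505573153495789, -0.0696660503745079), (0.04377991706132889, 0.012036768719553947), 6.329880714416504)
pocket end [(np.float64(0.5527), np.float64(-0.0945), np.float64(0.077)), (np.float64(0.5529), np.float64(-0.0967), np.float64(0.0764)), (np.float64(0.5531), np.float64(-0.0988), np.float64(0.076)), (np.float64(0.5533), np.float64(-0.1008), np.float64(0.0766)), (np.float64(0.5535), np.float64(-0.1028), np.float64(0.0768)), (np.float64(0.5537), np.float64(-0.1049), np.float64(0.077)), (np.float64(0.5541), np.float64(-0.1087), np.float64(0.0695)), (np.float64(0.5543), np.float64(-0.111), np.float64(0.0688)), (np.float64(0.5545), np.float64(-0.1128), np.float64(0.0707)), (np.float64(0.5547), np.float64(-0.1154), np.float64(0.0691))]
```

Call:
{"fn": "drive_tool", "kwargs": {"deltas": [[[-0.8,-1.3,0.15,2,-1.1],[-0.8,-2.6,0.3,4,-1.1],[-0.8,-2.6,0.3,6.5,-1.1],[-0.8,-2.6,0.3,8,-1.1],[-0.8,-2.6,0.3,8.5,-1.1]]]}}

```text
clock: 12.82
ee_pos: [0.5603, -0.1507, 0.0862]
eef_rot: [[-0.108, 0.994, -0.002], [0.994, 0.108, 0.0], [0.001, -0.002, -1.0]]
contact_force: [-0.1, 0.8, -1.4]
finger_gap: 0.0234
```

Call:
{"fn": "drive_tool", "kwargs": {"deltas": [[[-0.8,0,0,0,0],[-0.8,0,0,0,0],[-0.8,0,0,0,0]]]}}

```text
clock: 13.2
ee_pos: [0.5613, -0.1509, 0.088]
eef_rot: [[-0.108, 0.994, 0.001], [0.994, 0.108, -0.0], [-0.0, 0.001, -1.0]]
contact_force: [0.4, -0.2, -0.9]
finger_gap: 0.0235
```

```bash
python3 - <<'E'
from h import *
np.set_printoptions(precision=4,suppress=True)
s=snap("wrist");o=observe();print(o["ee_pos"],o["eef_rot"][0])
cv2.imwrite("pics/w5.png",cv2.resize(s["pixels"][170:400,190:450,::-1],None,fx=3,fy=2.6,interpolation=cv2.INTER_CUBIC))
P=cloud(s);np.savez("w5.npz",P=P,px=s["pixels"],W=s["W"],T=s["tool_from_camera"],z=s["range_z"])
E
```

```text
[ 0.5613 -0.1509  0.0879] [-0.1084  0.9941  0.0011]
```

View pics/w5.png

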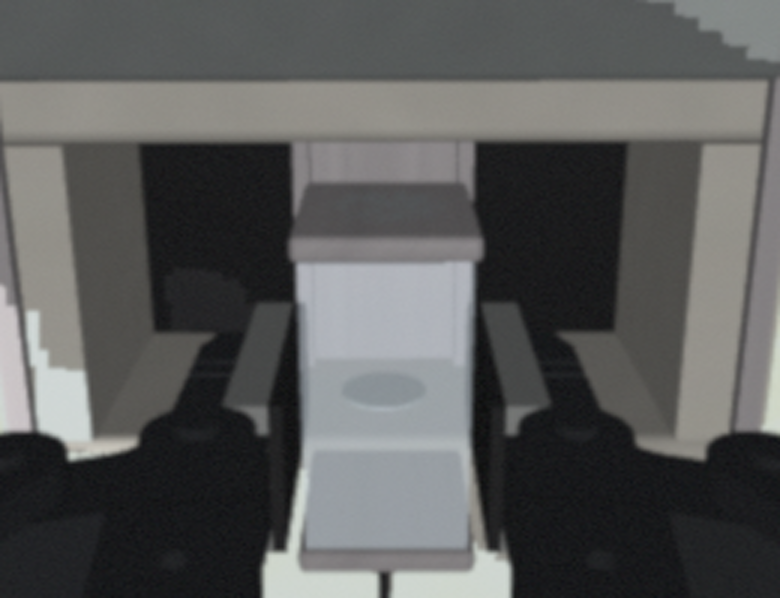

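The crop shows the cell centred at about col 386, just right of the bed strip (291–475, centre 383), so it needs about 0.7 mm to the left. Next I check the end gaps.

```bash
python3 - <<'E'
from h import *
np.set_printoptions(precision=4,suppress=True)
d=np.load("w5.npz");s=dict(W=d["W"],fx=352.77,fy=352.77,cx=320,cy=240)
g=d["px"][:,:,1].astype(int);P=d["P"]
print([(v,int(g[v,318]),*P[v,318].round(4)[1:]) for v in range(220,246,1)])
ydir=np.array([-.108,.994])
for n,v,z in(("end edge",224.5,.07),("cell front bottom",170+185/2.6,.079),("cell rear top",170+550/2.6,.109),("cell front top",170+243/2.6,.109)):
    print(n,(atz(s,(320,v),z)[:2]-[.5613,-.1509])@ydir)
E
```

```text
[(220, 139, np.float64(-0.1162), np.float64(0.0686)), (221, 133, np.float64(-0.1167), np.float64(0.0688)), (222, 124, np.float64(-0.1173), np.float64(0.068)), (223, 113, np.float64(-0.1178), np.float64(0.0682)), (224, 115, np.float64(-0.1184), np.float64(0.0673)), (225, 128, np.float64(-0.1269), np.float64(0.0335)), (226, 132, np.float64(-0.1273), np.float64(0.0344)), (227, 130, np.float64(-0.1281), np.float64(0.0334)), (228, 132, np.float64(-0.1285), np.float64(0.0342)), (229, 131, np.float64(-0.1295), np.float64(0.0324)), (230, 131, np.float64(-0.1297), np.float64(0.034)), (231, 131, np.float64(-0.1305), np.float64(0.0334)), (232, 133, np.float64(-0.1313), np.float64(0.0326)), (233, 131, np.float64(-0.1316), np.float64(0.0335)), (234, 132, np.float64(-0.1321), np.float64(0.034)), (235, 132, np.float64(-0.133), np.float64(0.0328)), (236, 133, np.float64(-0.1335), np.float64(0.0331)), (237, 131, np.float64(-0.1341), np.float64(0.0332)), (238, 130, np.float64(-0.1346), np.float64(0.0335)), (239, 118, np.float64(-0.1352), np.float64(0.0333)), (240, 100, np.float64(-0.1229), np.float64(0.0793)), (241, 83, np.float64(-0.123), np.float64(0.0805)), (242, 77, np.float64(-0.1226), np.float64(0.0836)), (243, 78, np.float64(-0.1225), np.float64(0.0855)), (244, 81, np.float64(-0.1231), np.float64(0.0849)), (245, 82, np.float64(-0.123), np.float64(0.0867))]
end edge 0.032129480443273226
cell front bottom 0.026676935994676267
cell rear top -0.023632625083444082
cell front top 0.027008100945385416
```

Call:
{"fn": "drive_tool", "kwargs": {"deltas": [[[-0.8,0.19,-0.07,0,0],[-0.8,0.19,-0.07,1,0],[-0.8,0.19,-0.07,2,0],[-0.8,0.19,-0.07,3,0],[-0.8,0.19,-0.07,3.5,0]]]}}

```text
clock: 13.88
ee_pos: [0.5595, -0.149, 0.0512]
eef_rot: [[-0.108, 0.994, -0.001], [0.994, 0.108, 0.0], [0.0, -0.001, -1.0]]
contact_force: [-0.4, -0.3, -0.3]
finger_gap: 0.0234
```

Call:
{"fn": "drive_tool", "kwargs": {"deltas": [[[-0.8,0,0,0.3,0],[-0.8,0,0,0.6,0],[-0.8,0,0,0.6,0]]]}}

```text
clock: 14.25
ee_pos: [0.56, -0.1491, 0.0462]
eef_rot: [[-0.108, 0.994, -0.0], [0.994, 0.108, 0.0], [0.0, -0.0, -1.0]]
contact_force: [0.1, 0.4, -1.1]
finger_gap: 0.0234
```

Call:
{"fn": "drive_tool", "kwargs": {"deltas": [[[-0.8,0,0,0.15,0],[-0.8,0,0,0.25,0],[-0.8,0,0,0.3,0],[-0.8,0,0,0.3,0]]]}}

```text
clock: 14.75
ee_pos: [0.56, -0.1491, 0.0433]
eef_rot: [[-0.108, 0.994, -0.0], [0.994, 0.108, 0.0], [0.0, -0.0, -1.0]]
contact_force: [0.6, 0.3, -1.2]
finger_gap: 0.0237
```

Call:
{"fn": "drive_tool", "kwargs": {"deltas": [[[-0.8,0,0,0.05,0],[-0.3,0,0,0.05,0],[-0.1,0,0,0.05,0],[-0.1,0,0,-1,0],[-0.1,0,0,-5,0]]]}}

```text
clock: 15.38
ee_pos: [0.5585, -0.1487, 0.0927]
eef_rot: [[-0.108, 0.994, -0.004], [0.994, 0.108, 0.001], [0.001, -0.004, -1.0]]
contact_force: [0.8, 0.6, 0.2]
finger_gap: 0.0382
```

Call:
{"fn": "drive_tool", "kwargs": {"deltas": [[[-0.1,0,0,-4,0],[-0.1,0,0,-8,0],[-0.1,2,0,-8,0],[-0.1,2,0,-8,0],[-0.1,2,0,-8,0]]]}}

```text
clock: 16.0
ee_pos: [0.5572, -0.1291, 0.1724]
eef_rot: [[-0.109, 0.994, -0.002], [0.994, 0.109, 0.0], [0.0, -0.002, -1.0]]
contact_force: [0.7, -0.1, -0.8]
finger_gap: 0.0383
```

```bash
python3 - <<'E'
from h import *
np.set_printoptions(precision=4,suppress=True)
s=snap("wrist");o=observe();print(o["ee_pos"],o["eef_rot"][0],o["joints"])
cv2.imwrite("pics/w6.png",s["pixels"][:,:,::-1])
P=cloud(s);x,y,z=P[...,0],P[...,1],P[...,2]
m=(z>.059)&(z<.0672)&(abs(x-.56)<.02)&(abs(y+.149)<.04)
k,l,st,c=cv2.connectedComponentsWithStats(m.astype(np.uint8));i=1+st[1:,4].argmax();print(cv2.minAreaRect(P[l==i][:,:2].astype(np.float32)),np.median(z[l==i]),z[l==i].std())
m=(z>.1)&(z<.112)&(y<-.02)&(y>-.12)&(abs(x-.55)<.05);k,l,st,c=cv2.connectedComponentsWithStats(m.astype(np.uint8));i=1+st[1:,4].argmax();print("ridge",cv2.minAreaRect(P[l==i][:,:2].astype(np.float32)))
E
```

```text
[ 0.5572 -0.1294  0.1724] [-0.1081  0.9941 -0.0018] [-10.7352  24.303   25.5402 103.4323 -12.449   55.1422  26.2127]
((0.5566385388374329, -0.15063947439193726), (0.04002877324819565, 0.05929722264409065), 6.455368995666504) 0.06273362444065503 0.001062987764427405
ridge ((0.5506098866462708, -0.06981269270181656), (0.043357957154512405, 0.011621925048530102), 6.286725997924805)
```

View pics/w6.png

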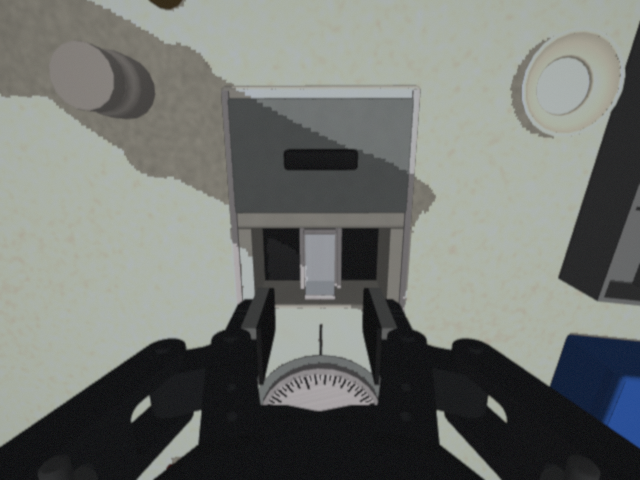

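The cell lies on the bed at (320,263) with a lip visible on each side. Next I push the cover shut with closed fingers from behind the ridge.

Call:
{"fn": "drive_tool", "kwargs": {"deltas": [[[-1,5,0,0,0],[-1,9,0,0,0],[-1,9.3,0,3,0],[-1,9.3,0,6,0],[-1,9.3,0,7.7,0]]]}}

```text
clock: 16.68
ee_pos: [0.5467, -0.0372, 0.0944]
eef_rot: [[-0.108, 0.994, -0.003], [0.994, 0.108, -0.001], [-0.0, -0.003, -1.0]]
contact_force: [-0.8, -0.5, 0.2]
finger_gap: -0.0001
```

Call:
{"fn": "drive_tool", "kwargs": {"deltas": [[[-1,0,0,0.3,0],[-1,-0.5,0,0.3,0],[-1,-1,0,0.3,0],[-1,-1.5,0,0.3,0],[-1,-2.5,0,0.3,0]]]}}

```text
clock: 17.3
ee_pos: [0.5508, -0.0615, 0.0938]
eef_rot: [[-0.109, 0.994, 0.001], [0.994, 0.109, 0.001], [0.001, 0.001, -1.0]]
contact_force: [-0.1, 1.2, 0.5]
finger_gap: 0.0001
```

Call:
{"fn": "drive_tool", "kwargs": {"deltas": [[[-1,-1.5,0,0,0],[-1,-3,0,0,0],[-1,-4.5,0,0,0],[-1,-5.7,0,0,0],[-1,-6.4,0,0,0]]]}}

```text
clock: 17.92
ee_pos: [0.5573, -0.1263, 0.0932]
eef_rot: [[-0.107, 0.994, -0.0], [0.994, 0.107, -0.0], [-0.0, -0.0, -1.0]]
contact_force: [0.4, 2.0, 0.7]
finger_gap: -0.0
```

Call:
{"fn": "drive_tool", "kwargs": {"deltas": [[[-1,-0.3,0,0,0],[-1,-0.6,0,0,0],[-1,-0.8,0,0,0],[-1,-0.8,0,0,0]]]}}

```text
clock: 18.42
ee_pos: [0.558, -0.1322, 0.0932]
eef_rot: [[-0.109, 0.994, -0.001], [0.994, 0.109, 0.001], [0.001, -0.001, -1.0]]
contact_force: [-1.5, 3.9, 1.9]
finger_gap: -0.0002
```

Force is rising, so I push a little more to make sure it reached the stop.

Call:
{"fn": "drive_tool", "kwargs": {"deltas": [[[-1,-0.2,0,0,0],[-1,-0.4,0,0,0],[-1,-0.4,0,0,0]]]}}

```text
clock: 18.8
ee_pos: [0.558, -0.1324, 0.0931]
eef_rot: [[-0.112, 0.994, -0.003], [0.994, 0.112, 0.006], [0.006, -0.002, -1.0]]
contact_force: [-4.7, 14.7, 7.5]
finger_gap: -0.0005
```

Call:
{"fn": "drive_tool", "kwargs": {"deltas": [[[-1,1.0,0,0,0],[-1,1.5,0,-2,0],[-0.5,1,0,-7,0],[0.5,-3,0,-11,0],[1,-8,0,-11,0]]]}}

```text
clock: 19.42
ee_pos: [0.5698, -0.2179, 0.2071]
eef_rot: [[-0.111, 0.994, 0.007], [0.994, 0.111, -0.002], [-0.003, 0.007, -1.0]]
contact_force: [0.7, 0.4, -0.3]
finger_gap: 0.054
```

Call:
{"fn": "drive_tool", "kwargs": {"deltas": [[[1,-4,0,0,0],[1,-6.5,0,0,0],[1,-6.5,0,0,0],[1,-6.5,0,0,0],[1,-6.5,0,0,0]]]}}

```text
clock: 20.05
ee_pos: [0.5747, -0.2799, 0.2032]
eef_rot: [[-0.11, 0.994, 0.0], [0.994, 0.11, 0.001], [0.001, 0.0, -1.0]]
contact_force: [0.7, 0.7, -0.1]
finger_gap: 0.0856
```

```bash
cat > dial.py <<'E'
from h import *
import sys
np.set_printoptions(precision=4,suppress=True)
s=snap("wrist");o=observe();print(o["ee_pos"],o["eef_rot"][0],o["joints"])
P=cloud(s);x,y,z=P[...,0],P[...,1],P[...,2]
m=(z>.098)&(z<.112)&(abs(x-.575)<.05)&(abs(y+.278)<.05);k,l,st,c=cv2.connectedComponentsWithStats(m.astype(np.uint8));i=1+st[1:,4].argmax();print("bar",cv2.minAreaRect(P[l==i][:,:2].astype(np.float32)),c[i],np.median(z[l==i]))
m=(z>.098)&(z<.112)&(abs(x-.56)<.05)&(y<-.05)&(y>-.2);k,l,st,c=cv2.connectedComponentsWithStats(m.astype(np.uint8))
if k>1: i=1+st[1:,4].argmax();print("ridge",cv2.minAreaRect(P[l==i][:,:2].astype(np.float32)))
p={}
for t in("zero_mark","dial_grip","index"):
    for r in tip_of(t,"wrist")[:2]: print(t,round(r["score"],2),np.round(r["uv"]),atz(s,r["uv"],{"zero_mark":.078,"dial_grip":.098,"index":.07}[t]))
cu,cv=c_=proj(s,np.array([.5742,-.2782,.078]));u0,v0=int(cu)-80,int(max(cv-110,0))
cv2.imwrite("pics/"+sys.argv[1],cv2.resize(s["pixels"][v0:v0+180,u0:u0+160,::-1],None,fx=3.3,fy=3.3,interpolation=cv2.INTER_CUBIC));print(u0,v0,c_)
np.savez("dial.npz",P=P,px=s["pixels"],W=s["W"],K=[s["fx"],s["fy"],s["cx"],s["cy"]])
E
python3 dial.py d1.png
```

```text
[ 0.5747 -0.28    0.2033] [-0.1099  0.9939  0.0001] [  3.8545  28.8078  26.2905  91.5919 -13.9053  62.8655  40.0149]
bar ((0.5738022923469543, -0.2778550982475281), (0.05582067742943764, 0.014520457945764065), 21.939910888671875) [319.2934 240.5874] 0.10830633618165425
ridge ((0.5593518614768982, -0.14918890595436096), (0.04345765709877014, 0.012173855677247047), 6.566628932952881)
zero_mark 0.85 [262. 250.] [ 0.5306 -0.2974  0.078 ]
dial_grip 0.85 [316. 237.] [ 0.5718 -0.2772  0.098 ]
index 0.66 [319. 159.] [ 0.5678 -0.2233  0.07  ]
239 122 (np.float64(319.587013991047), np.float64(232.189496321511))
```

View pics/d1.png

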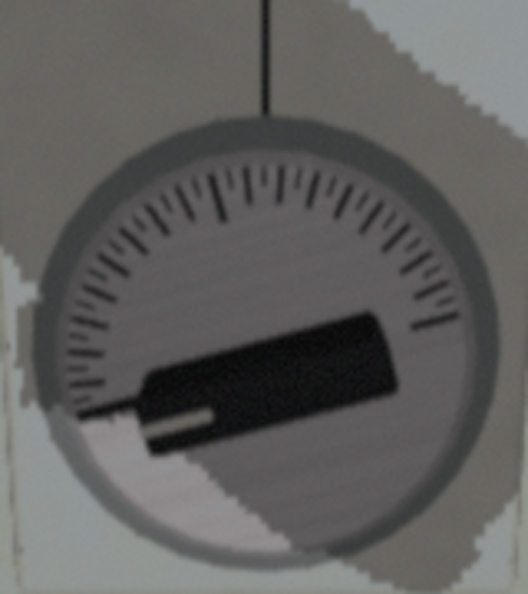

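The dial's zero mark is at the left (75,415) and the index (265,115) meets about 105, which agrees with the bar angle of 105.5. The ridge sits 79.9 mm from where it started, so the cover is shut. Next I grip the bar.

Call:
{"fn": "drive_tool", "kwargs": {"deltas": [[[1,0.2,0,1,10],[1,0.2,0,2,20],[0.6,0.2,0,3,30],[0.3,0.2,0,4,40],[0,0.2,0,5,50]]]}}

```text
clock: 20.88
ee_pos: [0.5743, -0.279, 0.1531]
eef_rot: [[0.696, 0.718, 0.0], [0.718, -0.696, 0.0], [0.0, 0.0, -1.0]]
contact_force: [0.2, 0.8, -0.6]
finger_gap: 0.0427
```

Call:
{"fn": "drive_tool", "kwargs": {"deltas": [[[0,0,0,1,10],[0,0,0,2,20],[0,0,0,2.5,24.4],[0,0,0,2.5,24.4],[0,0,0,2.5,24.4]]]}}

```text
clock: 21.5
ee_pos: [0.5744, -0.2793, 0.1286]
eef_rot: [[0.928, 0.374, 0.0], [0.374, -0.928, -0.0], [0.0, 0.0, -1.0]]
contact_force: [-0.6, 1.0, -0.3]
finger_gap: 0.043
```

Call:
{"fn": "drive_tool", "kwargs": {"deltas": [[[0,0.07,-0.1,1.5,0],[0,0.07,-0.1,3,0],[0,0.07,-0.1,4.2,0],[0,0.07,-0.1,4.2,0],[-0.5,0.07,-0.1,4.2,0]]]}}

```text
clock: 22.12
ee_pos: [0.5745, -0.2784, 0.0864]
eef_rot: [[0.928, 0.371, 0.0], [0.371, -0.928, -0.0], [-0.0, 0.0, -1.0]]
contact_force: [-0.2, -0.4, -1.0]
finger_gap: 0.0254
```

Call:
{"fn": "drive_tool", "kwargs": {"deltas": [[[-0.9,0,0,0,0],[-0.9,0,0,0,0],[-0.9,0,0,0,0],[-0.9,0,0,0,0]]], "squeeze": 40}}

```text
clock: 22.62
ee_pos: [0.5747, -0.2783, 0.0869]
eef_rot: [[0.928, 0.372, 0.001], [0.372, -0.928, -0.0], [0.001, 0.001, -1.0]]
contact_force: [-0.2, 1.3, 6.2]
finger_gap: 0.0131
```

Call:
{"fn": "drive_tool", "kwargs": {"deltas": [[[-0.9,0,0,0,8],[-0.9,0,0,0,17],[-0.9,0,0,0,26],[-0.9,0,0,0,35],[-0.9,0,0,0,44]]]}}

```text
clock: 23.25
ee_pos: [0.5747, -0.278, 0.0869]
eef_rot: [[0.924, -0.382, 0.001], [-0.382, -0.924, 0.0], [0.0, -0.0, -1.0]]
contact_force: [-1.7, 1.3, 5.2]
finger_gap: 0.013
```

Call:
{"fn": "drive_tool", "kwargs": {"deltas": [[[-0.9,0,0,0,8],[-0.9,0,0,0,15],[-0.9,0,0,0,20],[-0.9,0,0,0,21.5],[-0.9,0,0,0,21.5]]]}}

```text
clock: 23.88
ee_pos: [0.5747, -0.2779, 0.0869]
eef_rot: [[0.723, -0.691, 0.001], [-0.691, -0.723, 0.0], [0.0, -0.001, -1.0]]
contact_force: [-1.3, 2.0, 7.2]
finger_gap: 0.0133
```

Call:
{"fn": "drive_tool", "kwargs": {"deltas": [[[-0.6,0,0,0,0],[-0.2,0,0,0,0],[0,0,0,-1,0],[0,0,0,-5,0],[0.5,0,0,-9,0]]]}}

```text
clock: 24.5
ee_pos: [0.5742, -0.2783, 0.1778]
eef_rot: [[0.723, -0.691, -0.0], [-0.691, -0.723, -0.0], [-0.0, 0.001, -1.0]]
contact_force: [1.5, -0.6, -0.1]
finger_gap: 0.0598
```

Call:
{"fn": "drive_tool", "kwargs": {"deltas": [[[1,0,0,-2.5,-10],[1,0,0,-2.5,-20],[1,0,0,-2.5,-30],[1,0,0,-2.5,-40],[1,0,0,-2.5,-50]]]}}

```text
clock: 25.12
ee_pos: [0.5744, -0.2784, 0.202]
eef_rot: [[0.993, 0.115, 0.001], [0.115, -0.993, -0.0], [0.0, 0.001, -1.0]]
contact_force: [0.0, -1.0, -0.2]
finger_gap: 0.0855
```

Call:
{"fn": "drive_tool", "kwargs": {"deltas": [[[1,0,0,0,-10],[1,0,0,0,-20],[1,0,0,0,-30],[1,0,0,0,-40],[1,0,0,0,-50]]]}}

```text
clock: 25.75
ee_pos: [0.5743, -0.2786, 0.202]
eef_rot: [[0.55, 0.835, 0.0], [0.835, -0.55, -0.001], [-0.0, 0.001, -1.0]]
contact_force: [-0.6, -1.0, 0.6]
finger_gap: 0.0854
```

Call:
{"fn": "drive_tool", "kwargs": {"deltas": [[[1,0,0,0,-10],[1,0,0,0,-20],[1,0,0,0,-30],[1,0,0,0,-40],[1,0,0,0,-40]]]}}

```text
clock: 26.38
ee_pos: [0.5742, -0.2787, 0.202]
eef_rot: [[-0.108, 0.994, 0.001], [0.994, 0.108, -0.0], [-0.0, 0.001, -1.0]]
contact_force: [0.7, 0.1, 0.3]
finger_gap: 0.0855
```

```bash
python3 dial.py d2.png
```

```text
[ 0.5743 -0.2786  0.2018] [-0.1055  0.9944  0.0005] [  3.0325  28.9115  27.3452  91.9421 -14.4807  62.6533  40.2034]
bar ((0.5738508701324463, -0.278001606464386), (0.014334369450807571, 0.05619767680764198), 46.36737060546875) [318.9678 242.0543] 0.10837573275544965
ridge ((0.5592349767684937, -0.1488478183746338), (0.043205149471759796, 0.012614615261554718), 6.483650207519531)
zero_mark 0.75 [280. 187.] [ 0.5401 -0.2453  0.078 ]
dial_grip 0.85 [317. 239.] [ 0.5721 -0.2771  0.098 ]
index 0.62 [321. 162.] [ 0.5688 -0.2241  0.07  ]
239 124 (np.float64(319.9133445804234), np.float64(234.03935428602185))
```

View pics/d2.png

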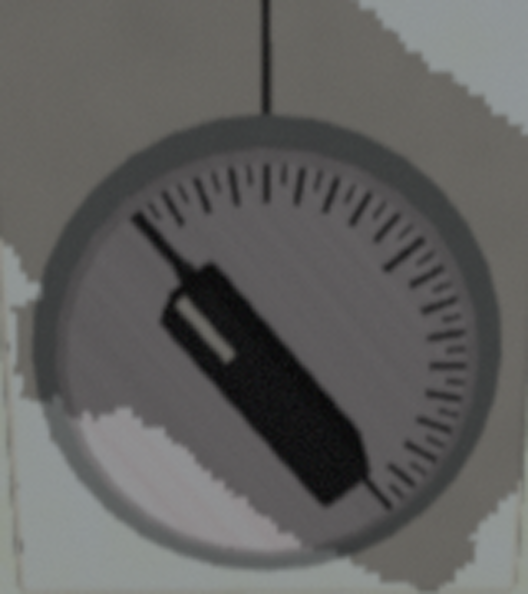

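The fourth ten-degree line (267,183) meets the index (266,110), and the bar angle also gives 40.0. I take one last look at the whole bench.

```bash
python3 - <<'E'
from h import *
s=snap("top","top1.png");a=cv2.imread("pics/top0.png").astype(int);d=np.abs(a-s["pixels"][:,:,::-1].astype(int)).max(-1)>40
cv2.imwrite("pics/top1c.png",cv2.resize(s["pixels"][130:360,110:560,::-1],None,fx=1.7,fy=1.7))
k,l,st,c=cv2.connectedComponentsWithStats(d.astype(np.uint8));print([tuple(st[i]) for i in range(1,k) if st[i,4]>12])
E
```

```text
[(np.int32(404), np.int32(127), np.int32(192), np.int32(353), np.int32(32997)), (np.int32(598), np.int32(146), np.int32(42), np.int32(152), np.int32(3188)), (np.int32(624), np.int32(186), np.int32(12), np.int32(43), np.int32(84)), (np.int32(340), np.int32(217), np.int32(46), np.int32(64), np.int32(2347)), (np.int32(385), np.int32(218), np.int32(32), np.int32(27), np.int32(456)), (np.int32(462), np.int32(220), np.int32(10), np.int32(13), np.int32(88)), (np.int32(398), np.int32(235), np.int32(13), np.int32(18), np.int32(176)), (np.int32(452), np.int32(234), np.int32(17), np.int32(18), np.int32(150)), (np.int32(470), np.int32(235), np.int32(13), np.int32(22), np.int32(93)), (np.int32(625), np.int32(237), np.int32(10), np.int32(21), np.int32(64)), (np.int32(397), np.int32(238), np.int32(31), np.int32(37), np.int32(291)), (np.int32(390), np.int32(253), np.int32(22), np.int32(17), np.int32(251)), (np.int32(183), np.int32(255), np.int32(3), np.int32(24), np.int32(53)), (np.int32(35), np.int32(410), np.int32(270), np.int32(70), np.int32(11480))]
```

View pics/top1c.png

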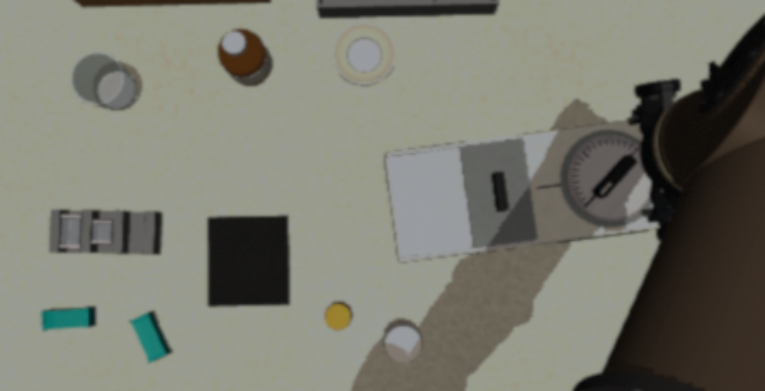

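The cover is shut over the chamber (500,190). The rack's right bay (140,232) is empty, the other two cells are in place, and nothing else on the bench has moved.

```bash
python3 -c "
from bench import *
print(observe()['clock']);print(sign_off())"
```

```text
26.625
the job is handed in; nothing more can be done
None
```

The job is done and handed in at 26.6 s of the 64 s allowed. sign_off gave no verdict, so the results below are my own checks.

I lifted the longest cell out of the rack by its ends and set it down on the mat. I then gripped it across its width and laid it on the bed between the guide lips. After that I pushed the cover shut against its stop and turned the dial.

- **Cell:** before the cover closed, the wrist view showed it flat on the bed with a lip visible on each side. Its top read about 63 mm against an expected 64 mm, within the camera calibration. It sat about 0.3 mm above the bed when released, so it hardly dropped.
- **Cover:** the ridge moved 79.9 mm and the push force rose to about 15 N at the end, so it is fully shut.
- **Dial:** the fourth ten-degree line meets the index line, and the measured bar angle gives 40.0 degrees.
- **Bench:** the last overhead picture shows the other two cells still in the rack and the look-alikes and most bystanders where they stood. The arm and its shadow covered the right end of the bench, including the screwdriver, so I could not see that part. The arm did not work there.

Two measurements disagreed slightly. The wrist camera read about 1 mm to one side, and I corrected for that by comparing the held cell with the bed in the same picture. One pose reading was also off by a few mm because the arm was still settling, so I took it again.

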